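# Free the ratchet pawl and push the hold-down arm onto the strip

## Task

On the small anvil a riveted strip waits under a raised ratchet hold-down arm. Press the yellow thumb plate of the pawl all the way down until the pawl is out of the teeth (it stays there), then push the red handle of the arm down until the arm's rubber foot rests on the strip, and move clear. Only press and push with the fingers: do not force the arm against the engaged pawl, do not raise the arm or lift or shift the strip, and leave everything else where it is.

Things in the scene. Friction and masses are not known exactly. Their poses are not given: they have to be found in the camera images.
- pawl (a joint): Yellow rocker pawl of the ratchet, angle in rad: about 0 = nose engaged between the teeth, 0.35 = stop, fully free; the nose is clear of the teeth from about 0.2 on. It turns about a level axis along x of stand through (0, 0.110, 0.205) in that frame. Pressing the thumb plate down increases it; plate drop about 19 mm in all. Stiff friction pivot without spring, about 3 to 4 N at the plate: it stays where it is left.
- thumb_plate (a point): Centre of the upper face of the pawl's yellow ribbed thumb plate (42 mm along x and 36 mm along y of stand, 6 mm thick), about 225 mm above the table when engaged. It is pressed straight down from above.
- ratchet_arm (a joint): Angle of the hold-down arm, rad: about 0 = raised, 0.84 rad above level; grows as the handle goes down; about 0.84 = level, foot on the strip. The engaged pawl leaves about +-0.05 of play. Friction pivot: stays where it is left. With the pawl free, 2 to 5 N on the handle along its arc moves it (up to 15 N if a fingertip goes straight down and must slip along the handle).
- handle (a point): Centre of the arm's red cross-bar handle: a level round bar 24 mm in diameter and 80 mm long, along x of stand, 200 mm from pivot. About 309 mm above the table when raised and 160 mm at the end; it moves on an arc about pivot away from the pivot, towards -y of stand, as it goes down.
- pivot (a point): Point on the arm's hinge axis, 160 mm above the table, between the two blue-grey uprights; the axis runs level along x of stand.
- foot (a point): Middle of the underside of the arm's black rubber foot (26 mm in diameter), which ends on the strip about 90 mm from the pivot.
- strip_center (a point): Centre of the loose lime-coloured strip (30 x 115 x 6 mm, two rivets) lying on the anvil's face, which is 115 mm above the table; long side along y of stand.
- stand: Fixed stand: wooden plank 170 x 440 x 30 mm with a small brown anvil and the blue-grey ratchet stand on it. Origin under the plank's middle on the table, z up; the long side is y; the thumb plate lies towards +y (0.165 m) and the raised handle towards -y (about -0.084 m, ending at -0.150 m), both at x = 0.
- rivet_cup: Bystander: small brass cup, 36 mm wide, 30 mm high, on the plank at the far side of the arm. Origin under its middle.
- punch: Bystander: upright steel punch, 16 mm wide, 60 mm high, on the plank on the robot's side. Origin under its middle.
- hammer: Bystander: hammer lying at the back of the table.
- wrench: Bystander: wrench lying at the back of the table.
- oil_bottle: Bystander: green oil bottle, 130 mm high, on the left. Origin under its middle.
- rivet_jar: Bystander: clear jar with a grey lid, 75 mm high, on the left. Origin under its middle.
- collar: Bystander: steel collar, 64 mm wide, 30 mm high, on the right. Origin under its middle.

How it is judged:
By the outcome, as a careful person would: the job done as asked, in the order asked, and still so for the second after the job is handed in, with the robot touching nothing.
It also fails if it takes over 54 s, if anything falls off the work surface, if the arm or the gripper's body presses on something with over 40 N, if the wrist force passes 120 N, or if a joint passes its speed limit or range.

## Robot

A 6-joint arm with a two-finger parallel gripper is mounted at the origin on the work surface. World frame = base frame: x ahead of the robot, y to its left, z up, the work surface at z = 0. Lengths are in m, angles in rad, forces in N, time in s.
With the tool pointing down it reaches from about 0.425 to 0.95 m from the base axis. Payload 14.7 kg.
Tool frame: the origin (TCP) lies midway between the tips of the shut fingers; the grasp point (between the pads) lies bot.grip_point_offset behind it (bot.grip_point_offset is the distance from the TCP to the grasp point, in m); z points along the fingers, y is the direction in which the jaws open and shut (so a half turn about z gives the same grasp; the last joint's range is limited). The gripper opens to 85 mm and grips with 20 to 120 N. Pads are 22 mm wide; open, the fingers measure 114 mm over their backs; the gripper's body (76 mm by 85 mm) begins 54 mm behind the grasp point. The pads swing forward as they close: fully open they stand 13 mm farther back than shut.
Start: joints at [1.126, 0.48, 1.596, -0, 1.065, -0.047], TCP at [0.252, 0.599, 0.231] pointing down, gripper open.
Joint ranges: [-2.75, 2.75], [-0.82, 2.05], [0.23, 2.67], [-1.56, 4.7], [0.09, 2.69], [-2.92, 2.92]. Speed limits (rad/s): [1.89, 1.89, 2.39, 3.01, 3.01, 3.01].

## Interface

Orientations are given as a unit quaternion [w, x, y, z].
In Python, from station import bot, optics gives the robot as it stands. The module is installed in compiled form; this text tells all that it offers.
- The arm moves only by the tool jog_arm, never from a script. Its argument "targets" is a list of rows, each an object of numbers: "tx", "ty", "tz": the shift along the tool's x, y, z in m; "spin": the turn about the tool's z in degrees; "fingers": the gripper's target within -1 to 1 (fully open at 1, half-way at 0, shut at -1). In form: [{"tx": .., "ty": .., "tz": .., "spin": .., "fingers": ..}, ...]. A call has 1 to 20 rows; each row shifts and turns the commanded pose from where the row before left it, along the tool's axes as they then stand; what a row does not reach is not made up. A row lasts 1/12 s, in which the tool goes at most 41.7 mm and 7.16 degrees, less where a joint would pass 70% of its speed; a pose out of reach is approached as far as the arm can. A call is refused whole if a number of a shift passes 0.0417 or a number of a turn 7.16, either way. A call with a gripper value outside its range is refused whole. The fingers move at their own pace and stop on an object; "grip_force" is the grip in N (left out, the last holds). Time passes only in rows, so rows that do not move let the fingers close. It gives the time, the measured TCP pose, the force and the opening at its end, in the units of the state.
- bot.observe(): the state, without advancing time (a new reading comes with each control period).
- optics.camera(name): name is "scene" or "top" or "wrist"; returns the picture (400x640x3 uint8, red, green, blue); there is no depth.
- optics.camera_info(name): a dict with "K" (3x3 intrinsics, pixels), "rvec" (rotation vector, rad) and "tvec" (3), from world to camera coordinates, as OpenCV has them. Camera axes: x right, y down, z forward; pixel columns grow to the right and rows downward; lengths in m; the calibration is good to about 2 mm. A picture is of the moment at which its call begins: read the wrist's pose just before it. camera_info takes no time and is no camera call; for the wrist camera it gives the pose at the moment of the call.
- bot.sign_off(): hands the job in, once; it reports no verdict.
The state is a dict: "time": time; "joint_positions": joint angles; "dq": joint speeds; "joint_efforts": joint torques, N m; "tool_pos": TCP position; "orientation": TCP orientation; "force": force on the tool from outside, world axes, zero at the start; "ft_torque": the same for the moment, N m; "gripper_width": finger opening in m.
Only numpy, scipy, OpenCV 4.12 (cv2) and the standard library are available. Lean on these libraries where they do the work, as an engineer would, in place of code of your own. Each camera call takes 0.05 s, during which the arm holds its last target.

## Working session

There is one attempt and no reset: what is moved stays moved. The work goes in short steps, Python scripts to look and compute and a tool call to move; the robot and the scene stay as the last step left them, time stands still between calls to the robot, and variables do not carry over. Pictures are saved under pics/ and viewed, and the job is handed in when it is done.

Besides the shell and the picture viewer there is one more tool, called after "Emit:" as name([rows], argument=value, ...), one row to a line, values as JSON. jog_arm: Moves the arm, as the interface text tells. Its arguments: {"type":"object","properties":{"targets":{"type":"array","items":{"type":"object","properties":{"tx":{"type":"number"},"ty":{"type":"number"},"tz":{"type":"number"},"spin":{"type":"number"},"fingers":{"type":"number"}}}},"grip_force":{"type":"number"}},"required":["targets"]}

```bash
mkdir -p pics
python3 - <<'E'
from station import bot, optics
import cv2
for n in ("scene","top"):
    cv2.imwrite(f"pics/{n}0.png",optics.camera(n)[:,:,::-1])
    i=optics.camera_info(n);print(n,i)
s=bot.observe();print(s, bot.grip_point_offset)
E
```

```text
scene {'K': array([[407.81903091,   0.        , 310.82767199],
       [  0.        , 407.81903091, 198.63994099],
       [  0.        ,   0.        ,   1.        ]]), 'rvec': array([ 1.56844008,  1.71425618, -0.91673216]), 'tvec': array([ 0.06941784, -0.15835994,  1.83591731])}
top {'K': array([[451.90907539,   0.        , 320.39483351],
       [  0.        , 451.90907539, 203.51859854],
       [  0.        ,   0.        ,   1.        ]]), 'rvec': array([ 2.13600488, -2.10858829,  0.18213748]), 'tvec': array([0.00355406, 0.62925092, 1.35812113])}
{'time': 0.1, 'joint_positions': array([ 1.12639295e+00,  4.80764311e-01,  1.59678582e+00,  2.35816406e-05,
        1.06511880e+00, -4.65936643e-02]), 'dq': array([ 0.00187883, -0.00074269, -0.00109464, -0.00010414,  0.00026445,
       -0.00121008]), 'joint_efforts': array([ 1.37970994e-03, -9.52257228e+01, -4.31048512e+01,  1.31552961e-04,
        4.99445916e-03,  4.58736758e-05]), 'tool_pos': array([0.25162467, 0.59892955, 0.23074903]), 'orientation': array([-1.40792227e-04,  1.97601472e-01,  9.80282290e-01, -5.19497649e-04]), 'force': array([-0.37820118, -0.35003324, -0.12162584]), 'ft_torque': array([-0.04852734, -0.01447259, -0.06945514]), 'gripper_width': 0.08516716979545103} 0.0187
```

View pics/scene0.png

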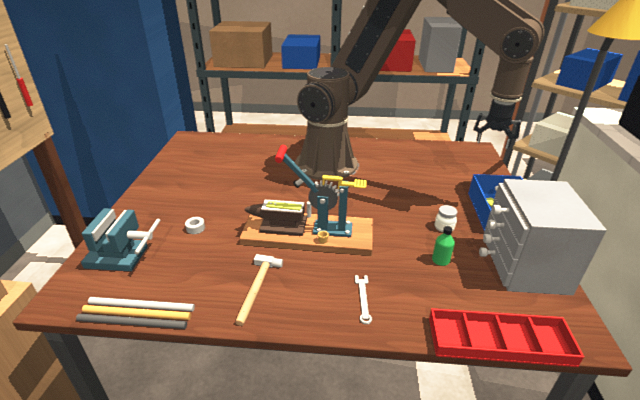

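View pics/top0.png

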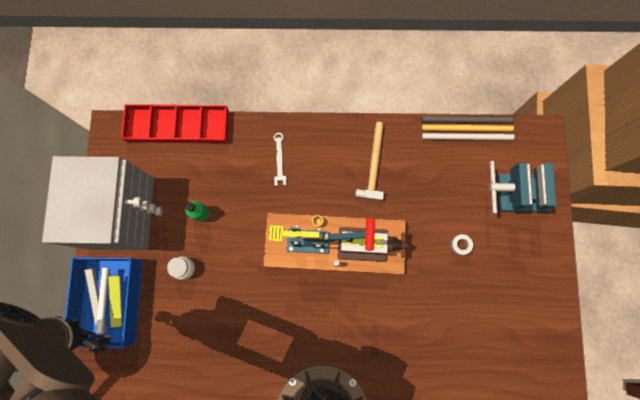

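Run:
```python
import cv2
a=cv2.imread("pics/top0.png")[200:290,255:415];cv2.imwrite("pics/topc.png",cv2.resize(a,None,fx=5,fy=5,interpolation=2))
a=cv2.imread("pics/scene0.png")[140:260,235:385];cv2.imwrite("pics/scenec.png",cv2.resize(a,None,fx=5,fy=5,interpolation=2))
```

```text
(no output)
```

View pics/topc.png

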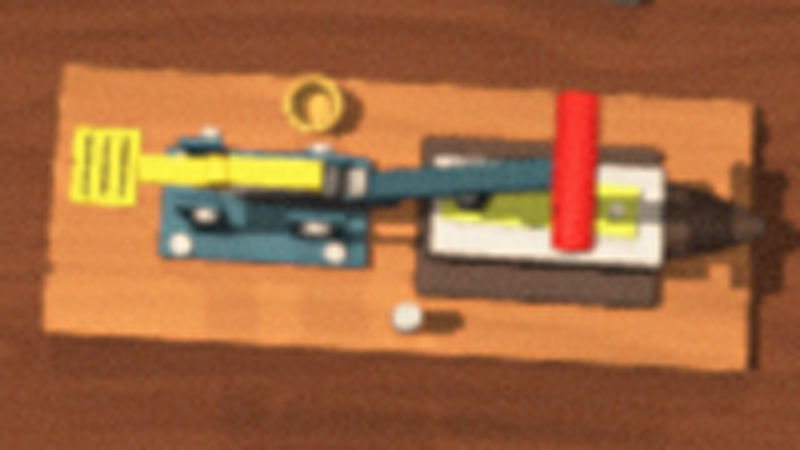

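View pics/scenec.png

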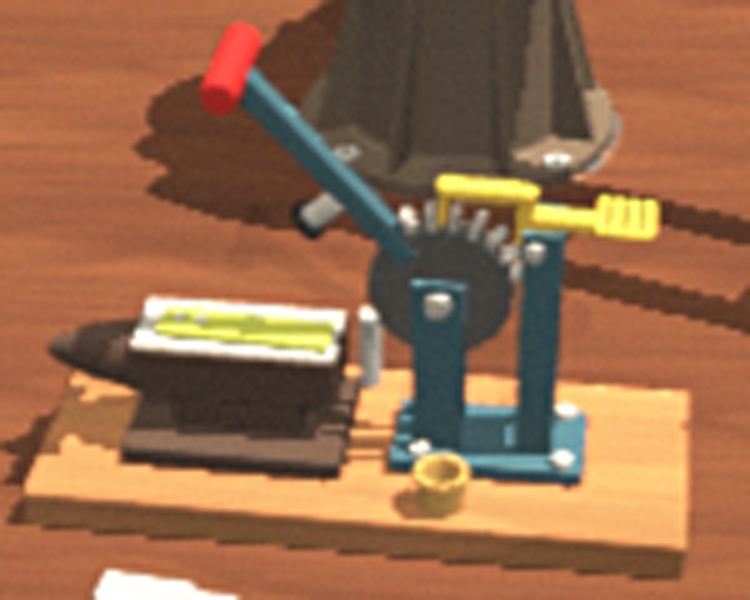

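```bash
cat > h.py <<'E'
import numpy as np, cv2
from station import bot, optics
def ray(name,uv,z):
    i=optics.camera_info(name);R=cv2.Rodrigues(np.array(i['rvec']))[0];t=np.array(i['tvec']).ravel()
    d=R.T@np.linalg.inv(i['K'])@np.array([*uv,1]);o=-R.T@t
    return o+d*(z-o[2])/d[2]
def proj(name,p):
    i=optics.camera_info(name)
    return cv2.projectPoints(np.array([p],float),i['rvec'],i['tvec'],i['K'],None)[0].ravel()
E
python3 - <<'E'
from h import *
c=lambda x,y:(255+(x+.5)/5-.5,200+(y+.5)/5-.5)
sc=lambda x,y:(235+(x+.5)/5-.5,140+(y+.5)/5-.5)
plate=ray('top',c(105,166),.225)
print('plate',plate)
h=ray('top',c(576,170),.311);print('handle',h)
cor=np.array([ray('top',c(*p),.03) for p in[(66,66),(752,100),(748,370),(45,332)]]);print(cor,cor.mean(0))
m=cor.mean(0); ya=(cor[0]+cor[3]-cor[1]-cor[2])[:2];ya/=np.linalg.norm(ya);xa=np.array([ya[1],-ya[0]])
print('yaw',np.arctan2(-ya[0],ya[1]))
print('pred plate',m[:2]+.165*ya,'handle',m[:2]-.084*ya)
for p,q in((plate,'plate'),(h,'handle'),):
    print(q,(np.array(proj('scene',p))-[235,140])*5, 'stand',xa@(p[:2]-m[:2]),ya@(p[:2]-m[:2]))
# handle dir
a=ray('top',c(577,95),.315);b=ray('top',c(574,250),.315);print('hdl dir',a-b)
E
```

```text
plate [0.51590522 0.1307456  0.225     ]
handle [ 0.50698135 -0.11701311  0.311     ]
[[ 0.60203326  0.17901222  0.03      ]
 [ 0.58558826 -0.256651    0.03      ]
 [ 0.41644276 -0.25080362  0.03      ]
 [ 0.4339814   0.1862981   0.03      ]] [ 0.50951142 -0.03553607  0.03      ]
yaw -0.038918250832536236
pred plate [0.51593131 0.12933899] handle [ 0.50624311 -0.11947247]
plate [623.16692557 209.33691987] stand -8.07999162260568e-05 0.16640453786026801
handle [226.54107448  64.24193208] stand 0.0006419881512111457 -0.0815137866598607
hdl dir [ 7.84135801e-02 -1.97381485e-03  2.22044605e-16]
```

Emit:
jog_arm([
  {"tz": -0.015,"spin": -6.8,"fingers": -1},
  {"tz": -0.02,"spin": -6.9,"fingers": -1},
  {"tz": -0.015,"spin": -6.8,"fingers": -1},
  {"tx": -0.009,"ty": -0.014,"fingers": -1},
  {"tx": -0.017,"ty": -0.028},
  {"tx": -0.017,"ty": -0.028},
  {"tx": -0.017,"ty": -0.028},
  {"tx": -0.017,"ty": -0.028},
  {"tx": -0.017,"ty": -0.028},
  {"tx": -0.017,"ty": -0.028},
  {"tx": -0.017,"ty": -0.028},
  {"tx": -0.017,"ty": -0.028},
  {"tx": -0.017,"ty": -0.028},
  {"tx": -0.017,"ty": -0.028},
  {"tx": -0.017,"ty": -0.028},
  {"tx": -0.017,"ty": -0.028},
  {"tx": -0.017,"ty": -0.028},
  {"tx": -0.017,"ty": -0.028},
  {"tx": -0.017,"ty": -0.028},
  {"fingers": -1},
])

```text
invalid input
```

```bash
cat >> h.py <<'E'
def st():
    from scipy.spatial.transform import Rotation as Ro
    s=bot.observe();q=s['orientation'];R=Ro.from_quat([q[1],q[2],q[3],q[0]]).as_matrix()
    print('t',round(s['time'],2),'tcp',s['tool_pos'].round(4),'F',s['force'].round(1),'w',round(s['gripper_width'],4));return s['tool_pos'],R
def goto(x,y,z):
    p,R=st();print('tool delta',(R.T@(np.array([x,y,z])-p)).round(4),'yang',np.degrees(np.arctan2(R[1,1],R[0,1])))
def view(name,f,box=None,k=4):
    a=optics.camera(name)[:,:,::-1]
    if box: a=a[box[1]:box[3],box[0]:box[2]];a=cv2.resize(a,None,fx=k,fy=k,interpolation=2)
    cv2.imwrite('pics/'+f+'.png',a)
E
python3 -c "
from h import *
goto(.516,.134,.25)
"
```

```text
t 0.1 tcp [0.2516 0.5989 0.2307] F [-0.4 -0.4 -0.1] w 0.0852
tool delta [-0.4238 -0.3262 -0.0189] yang 67.20652963451501
```

Emit:
jog_arm([
  {"tx": 0,"ty": 0,"tz": -0.015,"spin": -6.8,"fingers": -1},
  {"tx": 0,"ty": 0,"tz": -0.02,"spin": -6.9,"fingers": -1},
  {"tx": 0,"ty": 0,"tz": -0.015,"spin": -6.8,"fingers": -1},
  {"tx": -0.009,"ty": -0.014,"tz": 0,"spin": 0,"fingers": -1},
], grip_force=20)

```text
time: 0.43
tool_pos: [0.2599, 0.5875, 0.284]
orientation: [0.001, 0.016, 1.0, 0.002]
force: [0.1, 0.3, -0.2]
gripper_width: 0.0385
```

Emit:
jog_arm([
  {"tx": -0.017,"ty": -0.028,"tz": 0,"spin": 0,"fingers": -1},
  {"tx": -0.017,"ty": -0.028,"tz": 0,"spin": 0,"fingers": -1},
  {"tx": -0.017,"ty": -0.028,"tz": 0,"spin": 0,"fingers": -1},
  {"tx": -0.017,"ty": -0.028,"tz": 0,"spin": 0,"fingers": -1},
  {"tx": -0.017,"ty": -0.028,"tz": 0,"spin": 0,"fingers": -1},
  {"tx": -0.017,"ty": -0.028,"tz": 0,"spin": 0,"fingers": -1},
  {"tx": -0.017,"ty": -0.028,"tz": 0,"spin": 0,"fingers": -1},
  {"tx": -0.017,"ty": -0.028,"tz": 0,"spin": 0,"fingers": -1},
  {"tx": -0.017,"ty": -0.028,"tz": 0,"spin": 0,"fingers": -1},
  {"tx": -0.017,"ty": -0.028,"tz": 0,"spin": 0,"fingers": -1},
  {"tx": -0.017,"ty": -0.028,"tz": 0,"spin": 0,"fingers": -1},
  {"tx": -0.017,"ty": -0.028,"tz": 0,"spin": 0,"fingers": -1},
  {"tx": -0.017,"ty": -0.028,"tz": 0,"spin": 0,"fingers": -1},
  {"tx": -0.017,"ty": -0.028,"tz": 0,"spin": 0,"fingers": -1},
  {"tx": 0,"ty": 0,"tz": 0,"spin": 0,"fingers": -1},
  {"tx": 0,"ty": 0,"tz": 0,"spin": 0,"fingers": -1},
])

```text
time: 1.77
tool_pos: [0.4824, 0.1817, 0.2806]
orientation: [-0.0, 0.023, 1.0, -0.0]
force: [-0.4, 1.0, -0.6]
gripper_width: -0.0
```

```bash
python3 -c "
from h import *
goto(.516,.134,.25)
"
```

```text
t 1.77 tcp [0.4824 0.1817 0.2806] F [-0.4  1.  -0.6] w -0.0
tool delta [-0.0357 -0.0462  0.0306] yang 87.42091555744891
```

Emit:
jog_arm([
  {"tx": -0.018,"ty": -0.023,"tz": 0,"spin": 0,"fingers": -1},
  {"tx": -0.0177,"ty": -0.0232,"tz": 0,"spin": 0,"fingers": -1},
  {"tx": 0,"ty": 0,"tz": 0.025,"spin": 0,"fingers": -1},
  {"tx": 0,"ty": 0,"tz": 0.0156,"spin": 0,"fingers": -1},
  {"tx": 0,"ty": 0,"tz": 0,"spin": 0,"fingers": -1},
  {"tx": 0,"ty": 0,"tz": 0,"spin": 0,"fingers": -1},
])

```text
time: 2.27
tool_pos: [0.5151, 0.1365, 0.2401]
orientation: [-0.001, 0.02, 1.0, -0.0]
force: [0.7, 0.3, 0.7]
gripper_width: 0.0004
```

```bash
python3 -c "
from h import *
goto(.516,.134,.225)
view('scene','s1',(235,90,385,260)); view('wrist','w1'); view('top','t1',(240,190,420,290))
"
```

```text
t 2.27 tcp [0.5151 0.1365 0.2401] F [0.7 0.3 0.7] w 0.0004
tool delta [-0.001  -0.0025  0.0151] yang 87.70039334807406
```

View pics/s1.png

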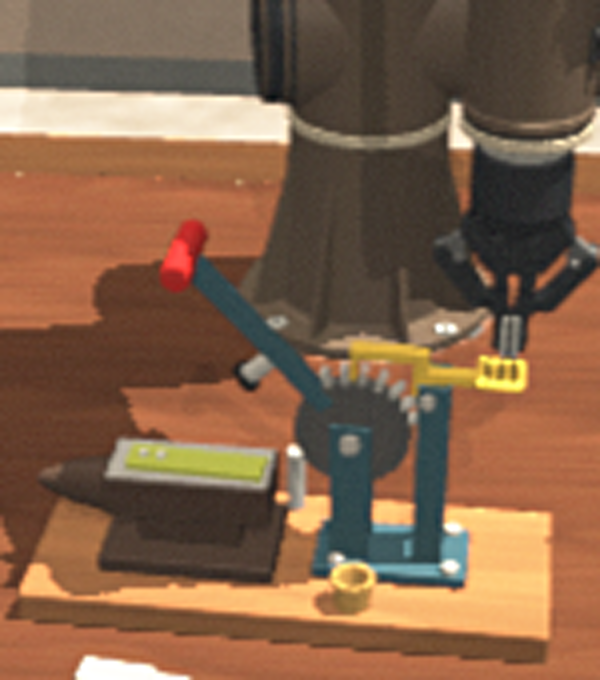

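View pics/w1.png

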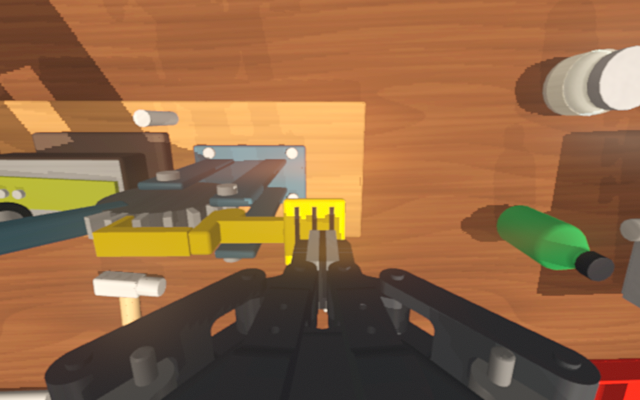

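The shut fingertips are centred just above the ribbed plate in the wrist view at about (325,235). I'll press now.

Emit:
jog_arm([
  {"tx": -0.001,"ty": -0.001,"tz": 0.008,"spin": 0,"fingers": -1},
  {"tx": 0,"ty": 0,"tz": 0.004,"spin": 0,"fingers": -1},
  {"tx": 0,"ty": 0,"tz": 0.003,"spin": 0,"fingers": -1},
  {"tx": 0,"ty": 0,"tz": 0.003,"spin": 0,"fingers": -1},
  {"tx": 0,"ty": 0,"tz": 0.003,"spin": 0,"fingers": -1},
  {"tx": 0,"ty": 0,"tz": 0.003,"spin": 0,"fingers": -1},
  {"tx": 0,"ty": 0,"tz": 0.003,"spin": 0,"fingers": -1},
  {"tx": 0,"ty": 0,"tz": 0,"spin": 0,"fingers": -1},
])

```text
time: 3.08
tool_pos: [0.5172, 0.1352, 0.2132]
orientation: [-0.0, 0.02, 1.0, 0.0]
force: [0.4, 2.4, 1.0]
gripper_width: -0.0002
```

Emit:
jog_arm([
  {"tx": 0,"ty": 0,"tz": 0.003,"spin": 0,"fingers": -1},
  {"tx": 0,"ty": 0,"tz": 0.002,"spin": 0,"fingers": -1},
  {"tx": 0,"ty": 0,"tz": 0,"spin": 0,"fingers": -1},
])

```text
time: 3.33
tool_pos: [0.5171, 0.1351, 0.2083]
orientation: [-0.0, 0.02, 1.0, 0.0]
force: [-0.0, 2.8, 2.5]
gripper_width: 0.0002
```

```bash
python3 -c "
from h import *
st()
view('scene','s2',(235,90,385,260))
"
```

```text
t 3.33 tcp [0.5171 0.1351 0.2083] F [-0.   2.8  2.5] w 0.0002
```

View pics/s2.png

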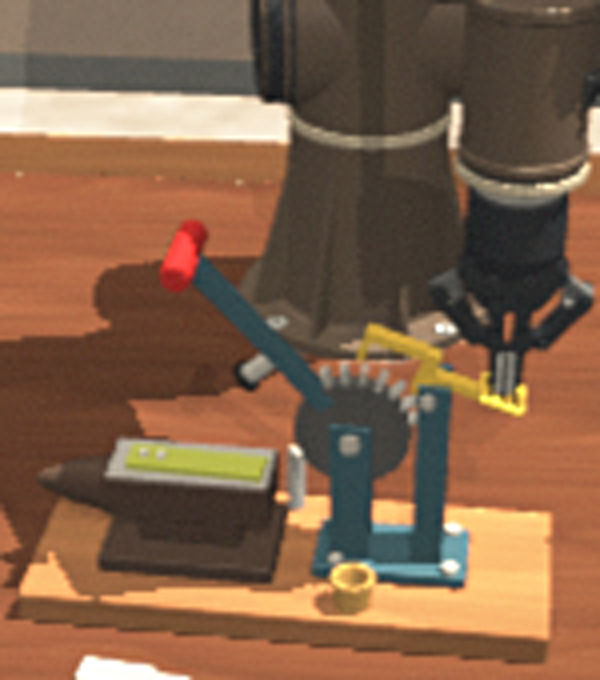

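The pawl is swinging: its nose at (370,330) is clear of the teeth. I'll continue down to the stop.

Emit:
jog_arm([
  {"tx": 0,"ty": 0,"tz": 0.002,"spin": 0,"fingers": -1},
  {"tx": 0,"ty": 0,"tz": 0.001,"spin": 0,"fingers": -1},
  {"tx": 0,"ty": 0,"tz": 0,"spin": 0,"fingers": -1},
])

```text
time: 3.63
tool_pos: [0.5173, 0.135, 0.2063]
orientation: [0.0, 0.02, 1.0, -0.0]
force: [-3.8, 2.3, 15.9]
gripper_width: -0.0002
```

Emit:
jog_arm([
  {"tx": 0,"ty": 0,"tz": -0.01,"spin": 0,"fingers": -1},
  {"tx": 0,"ty": 0,"tz": -0.03,"spin": 0,"fingers": -1},
  {"tx": 0,"ty": 0,"tz": -0.035,"spin": 0,"fingers": -1},
  {"tx": 0,"ty": 0,"tz": -0.035,"spin": 0,"fingers": -1},
  {"tx": 0,"ty": 0,"tz": -0.03,"spin": 0,"fingers": -1},
  {"tx": 0,"ty": 0,"tz": -0.01,"spin": 0,"fingers": -1},
  {"tx": 0,"ty": -0.015,"tz": 0,"spin": 0,"fingers": -1},
  {"tx": 0,"ty": -0.03,"tz": 0,"spin": 0,"fingers": -1},
  {"tx": 0,"ty": -0.03,"tz": 0,"spin": 0,"fingers": -1},
  {"tx": 0,"ty": -0.03,"tz": 0,"spin": 0,"fingers": -1},
  {"tx": 0,"ty": -0.03,"tz": 0,"spin": 0,"fingers": -1},
  {"tx": 0,"ty": -0.03,"tz": 0,"spin": 0,"fingers": -1},
  {"tx": 0,"ty": -0.03,"tz": 0,"spin": 0,"fingers": -1},
  {"tx": 0,"ty": -0.03,"tz": 0,"spin": 0,"fingers": -1},
  {"tx": 0.001,"ty": -0.0275,"tz": 0,"spin": 0,"fingers": -1},
  {"tx": 0,"ty": 0,"tz": 0,"spin": 0,"fingers": -1},
  {"tx": 0,"ty": 0,"tz": 0,"spin": 0,"fingers": -1},
])

```text
time: 5.05
tool_pos: [0.5054, -0.1185, 0.3552]
orientation: [-0.001, 0.021, 1.0, -0.0]
force: [0.8, -0.0, -0.3]
gripper_width: 0.0001
```

```bash
python3 -c "
from h import *
goto(.5063,-.1175,.323)
view('scene','s3',(235,90,385,260));view('wrist','w3')
"
```

```text
t 5.05 tcp [ 0.5054 -0.1185  0.3552] F [ 0.8 -0.  -0.3] w 0.0001
tool delta [-0.0009  0.0011  0.0322] yang 87.55527671862062
```

View pics/s3.png

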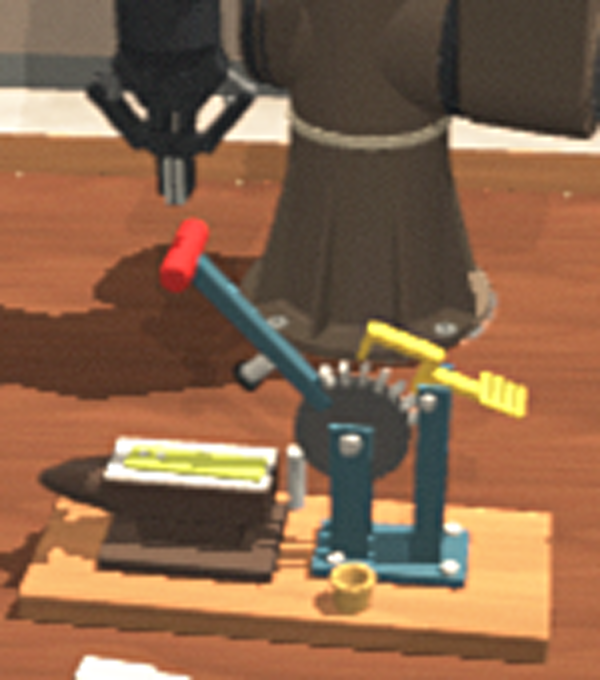

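View pics/w3.png

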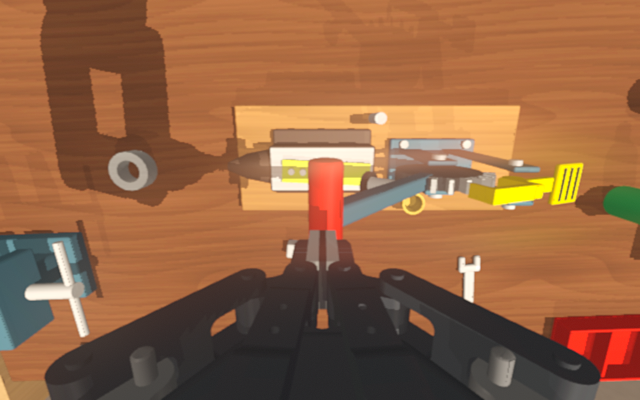

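```bash
python3 -c "
from h import *
for a in (.25,.3,.35):
  y=.055*np.cos(a)+.02*np.sin(a);z=.205+.02*np.cos(a)-.055*np.sin(a)
  Y=.11+y;w=(.5096+.039*Y,-.0341+Y,z);print(a,(proj('scene',w)-[235,90])*4)
th=np.linspace(.84,0,22);y=.05-.2*np.cos(th);z=.16+.2*np.sin(th)+.012
print(np.c_[np.diff(y),-np.diff(z)].round(4).tolist())
"
```

```text
0.25 [501.72045923 383.28639146]
0.3 [501.75524288 386.44956164]
0.35 [501.60278561 389.60014465]
[[-0.0058, 0.0055], [-0.0056, 0.0057], [-0.0054, 0.0059], [-0.0052, 0.0061], [-0.0049, 0.0063], [-0.0046, 0.0065], [-0.0044, 0.0067], [-0.0041, 0.0069], [-0.0038, 0.007], [-0.0036, 0.0072], [-0.0033, 0.0073], [-0.003, 0.0074], [-0.0027, 0.0075], [-0.0024, 0.0076], [-0.0021, 0.0077], [-0.0017, 0.0078], [-0.0014, 0.0079], [-0.0011, 0.0079], [-0.0008, 0.008], [-0.0005, 0.008], [-0.0002, 0.008]]
```

The plate is at about (503,392), which matches a pawl angle of about 0.35 (its stop). I'll descend to the handle and follow the arc.

Emit:
jog_arm([
  {"tx": -0.001,"ty": 0.001,"tz": 0.018,"spin": 0,"fingers": -1},
  {"tx": 0,"ty": 0,"tz": 0.011,"spin": 0,"fingers": -1},
  {"tx": 0,"ty": 0,"tz": 0.004,"spin": 0,"fingers": -1},
  {"tx": 0,"ty": -0.0058,"tz": 0.0055,"spin": 0,"fingers": -1},
  {"tx": 0,"ty": -0.0056,"tz": 0.0057,"spin": 0,"fingers": -1},
  {"tx": 0,"ty": -0.0054,"tz": 0.0059,"spin": 0,"fingers": -1},
  {"tx": 0,"ty": -0.0052,"tz": 0.0061,"spin": 0,"fingers": -1},
  {"tx": 0,"ty": 0,"tz": 0,"spin": 0,"fingers": -1},
])

```text
time: 5.82
tool_pos: [0.506, -0.1393, 0.2986]
orientation: [-0.0, 0.02, 1.0, -0.0]
force: [-0.0, -1.2, -0.5]
gripper_width: 0.0002
```

```bash
python3 -c "
from h import *
st()
view('scene','s4',(235,90,385,260))
"
```

```text
t 5.82 tcp [ 0.506  -0.1393  0.2986] F [-0.  -1.2 -0.5] w 0.0002
```

View pics/s4.png

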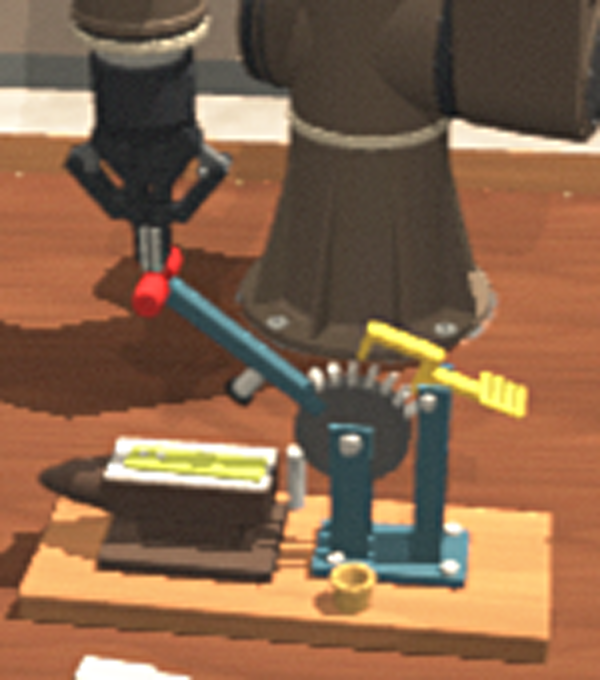

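The arm is following, with the handle now at (155,285) under the fingertips. I'll continue.

Emit:
jog_arm([
  {"tx": 0,"ty": -0.0049,"tz": 0.0063,"spin": 0,"fingers": -1},
  {"tx": 0,"ty": -0.0046,"tz": 0.0065,"spin": 0,"fingers": -1},
  {"tx": 0,"ty": -0.0044,"tz": 0.0067,"spin": 0,"fingers": -1},
  {"tx": 0,"ty": -0.0041,"tz": 0.0069,"spin": 0,"fingers": -1},
  {"tx": 0,"ty": -0.0038,"tz": 0.007,"spin": 0,"fingers": -1},
  {"tx": 0,"ty": -0.0036,"tz": 0.0072,"spin": 0,"fingers": -1},
  {"tx": 0,"ty": -0.0033,"tz": 0.0073,"spin": 0,"fingers": -1},
  {"tx": 0,"ty": -0.003,"tz": 0.0074,"spin": 0,"fingers": -1},
  {"tx": 0,"ty": -0.0027,"tz": 0.0075,"spin": 0,"fingers": -1},
  {"tx": 0,"ty": -0.0024,"tz": 0.0076,"spin": 0,"fingers": -1},
  {"tx": 0,"ty": 0,"tz": 0,"spin": 0,"fingers": -1},
])

```text
time: 6.78
tool_pos: [0.5041, -0.1751, 0.2275]
orientation: [-0.001, 0.02, 1.0, 0.0]
force: [-0.6, 0.8, -0.5]
gripper_width: 0.0001
```

```bash
python3 -c "
from h import *
st()
view('scene','s5',(235,90,385,260))
"
```

```text
t 6.78 tcp [ 0.5041 -0.1751  0.2275] F [-0.6  0.8 -0.5] w 0.0001
```

View pics/s5.png

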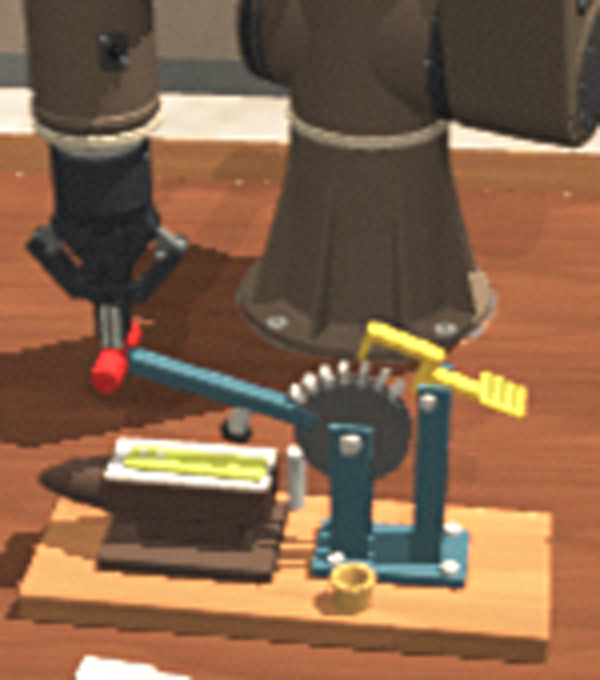

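Emit:
jog_arm([
  {"tx": 0,"ty": -0.0022,"tz": 0.0077,"spin": 0,"fingers": -1},
  {"tx": 0,"ty": -0.0018,"tz": 0.0078,"spin": 0,"fingers": -1},
  {"tx": 0,"ty": -0.0014,"tz": 0.0079,"spin": 0,"fingers": -1},
  {"tx": 0,"ty": -0.0011,"tz": 0.0079,"spin": 0,"fingers": -1},
  {"tx": 0,"ty": -0.0008,"tz": 0.008,"spin": 0,"fingers": -1},
  {"tx": 0,"ty": -0.0005,"tz": 0.006,"spin": 0,"fingers": -1},
  {"tx": 0,"ty": 0,"tz": 0.003,"spin": 0,"fingers": -1},
  {"tx": 0,"ty": 0,"tz": 0,"spin": 0,"fingers": -1},
])

```text
time: 7.5
tool_pos: [0.5039, -0.1824, 0.1798]
orientation: [-0.001, 0.02, 1.0, 0.0]
force: [-0.4, -0.5, -0.6]
gripper_width: 0.0
```

Emit:
jog_arm([
  {"tx": 0,"ty": 0,"tz": 0.002,"spin": 0,"fingers": -1},
  {"tx": 0,"ty": 0,"tz": 0.002,"spin": 0,"fingers": -1},
  {"tx": 0,"ty": 0,"tz": 0.002,"spin": 0,"fingers": -1},
  {"tx": 0,"ty": 0,"tz": 0,"spin": 0,"fingers": -1},
])

```text
time: 7.83
tool_pos: [0.5044, -0.1827, 0.1746]
orientation: [0.0, 0.02, 1.0, -0.0]
force: [0.1, 1.1, -0.0]
gripper_width: -0.0003
```

```bash
python3 -c "
from h import *
st()
view('scene','s6',(235,90,385,260))
"
```

```text
t 7.83 tcp [ 0.5044 -0.1827  0.1746] F [ 0.1  1.1 -0. ] w -0.0003
```

View pics/s6.png

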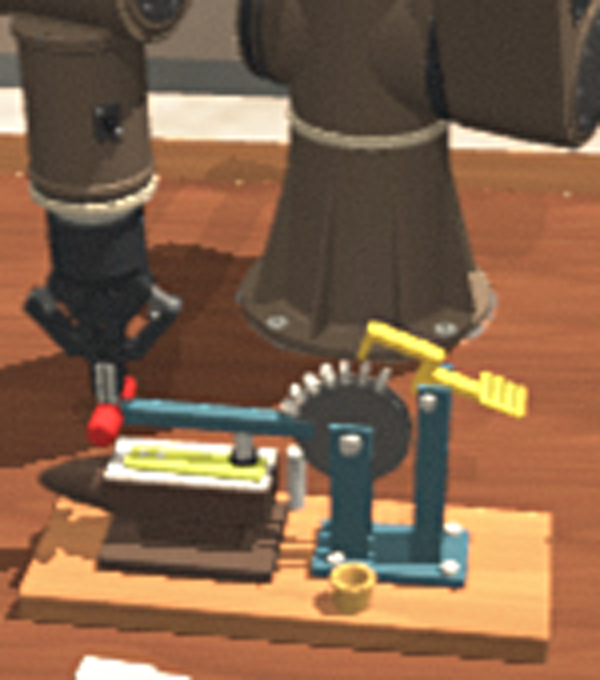

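The foot is at (243,457), just above or at the strip, and the handle end is at (105,422). I'll go down in small steps until the force rises.

Emit:
jog_arm([
  {"tx": 0,"ty": 0,"tz": 0.0015,"spin": 0,"fingers": -1},
  {"tx": 0,"ty": 0,"tz": 0.001,"spin": 0,"fingers": -1},
  {"tx": 0,"ty": 0,"tz": 0,"spin": 0,"fingers": -1},
])

```text
time: 8.13
tool_pos: [0.5045, -0.1828, 0.1723]
orientation: [0.0, 0.02, 1.0, -0.0]
force: [-1.5, -0.6, 1.3]
gripper_width: 0.0001
```

Emit:
jog_arm([
  {"tx": 0,"ty": 0,"tz": 0.0015,"spin": 0,"fingers": -1},
  {"tx": 0,"ty": 0,"tz": 0,"spin": 0,"fingers": -1},
])

```text
time: 8.3
tool_pos: [0.5046, -0.1829, 0.1715]
orientation: [0.0, 0.02, 1.0, -0.0]
force: [-4.5, 0.9, 16.1]
gripper_width: 0.0
```

Emit:
jog_arm([
  {"tx": 0,"ty": 0,"tz": 0,"spin": 0,"fingers": -1},
  {"tx": 0,"ty": 0,"tz": -0.005,"spin": 0,"fingers": -1},
  {"tx": 0,"ty": 0,"tz": -0.02,"spin": 0,"fingers": -1},
  {"tx": 0,"ty": 0,"tz": -0.035,"spin": 0,"fingers": -1},
  {"tx": 0,"ty": 0,"tz": -0.035,"spin": 0,"fingers": -1},
  {"tx": 0,"ty": -0.02,"tz": -0.03,"spin": 0,"fingers": -1},
  {"tx": 0,"ty": -0.035,"tz": 0,"spin": 0,"fingers": -1},
  {"tx": 0,"ty": -0.035,"tz": 0,"spin": 0,"fingers": -1},
  {"tx": 0,"ty": -0.035,"tz": 0,"spin": 0,"fingers": -1},
  {"tx": 0,"ty": -0.02,"tz": 0,"spin": 0,"fingers": -1},
  {"tx": 0,"ty": 0,"tz": 0,"spin": 0,"fingers": -1},
  {"tx": 0,"ty": 0,"tz": 0,"spin": 0,"fingers": -1},
])

```text
time: 9.3
tool_pos: [0.4982, -0.3284, 0.2954]
orientation: [-0.0, 0.021, 1.0, 0.0]
force: [0.5, 0.1, -0.7]
gripper_width: -0.0003
```

```bash
python3 -c "
from h import *
st()
view('scene','s7',(235,140,385,260),5);view('top','t7',(255,200,415,290),5)
"
```

```text
t 9.3 tcp [ 0.4982 -0.3284  0.2954] F [ 0.5  0.1 -0.7] w -0.0003
```

View pics/s7.png

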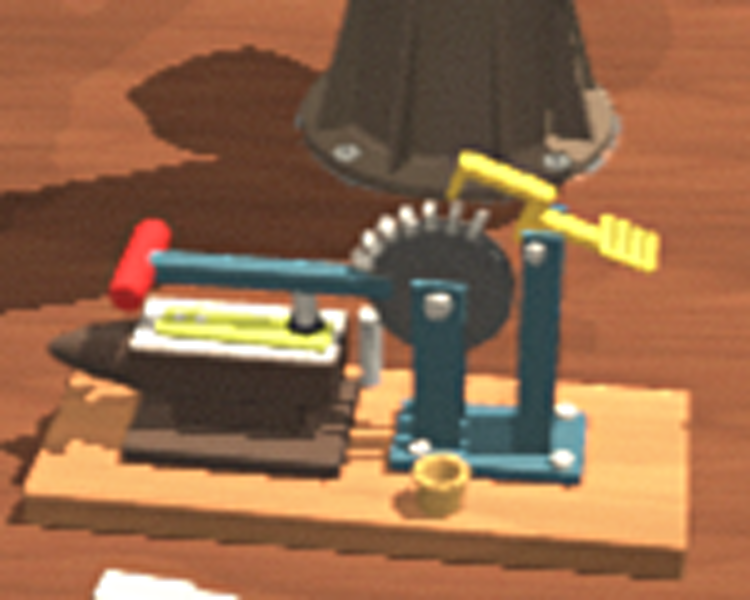

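View pics/t7.png

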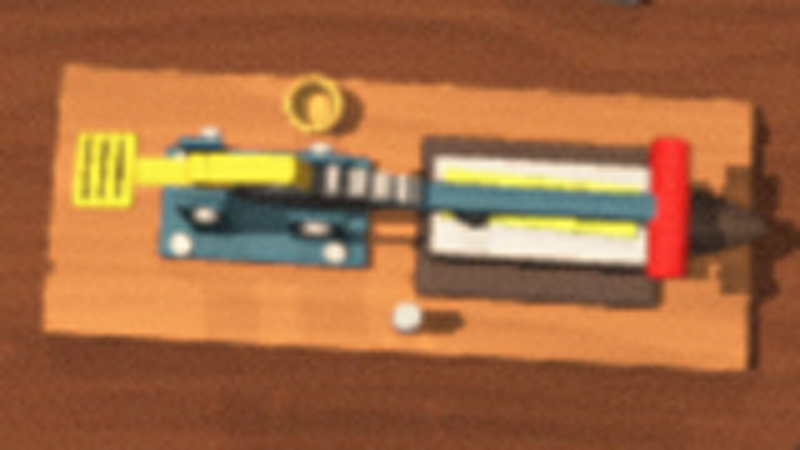

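The foot at (305,325) sits on the strip. The strip, cup and punch are where they started, and the pawl is free. Handing in.

```bash
python3 -c "
from h import *
print((proj('scene',(.5037,-.184,.160))-[235,140])*5)
print(bot.sign_off())
"
```

```text
[136.89749285 262.42848055]
the job is handed in; nothing more can be done
None
```

I pressed the pawl's thumb plate down to its stop with the shut fingers. Then I pushed the red handle along its arc until the foot rested on the strip, moved clear, and handed the job in after about 9.4 s.

- **Pawl:** the force rose to about 16 N at the bottom, after 2–3 N on the way down. In the picture the plate is where a pawl angle of about 0.35 would put it, and it stayed there with the nose clear of the teeth.
- **Arm:** it followed with almost no measurable force, then rose to about 16 N with the fingertips at a height of 171.5 mm (172 mm expected). After the retreat the handle is within 1 mm or so of its expected level position.
- **Surroundings:** the last pictures show the foot on the strip. The strip, the rivet cup and the punch have not visibly moved, and the robot is touching nothing. Those last pictures were cropped to the stand, so I did not recheck the other tools, but the robot never came close to them.

One move call was refused at the start because some numbers were left out of its rows. Nothing moved then, and no other check failed or disagreed.

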